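Clamp the lid of a vacuum inlet filter with its strap and wing nut

ROBOT

A 6-joint arm with a two-finger parallel gripper is mounted at the origin on a cart in front of the work surface, level with it; the furniture and walls round the work are solid. World frame = base frame: x ahead of the robot, y to its left, z up, the work surface at z = 0. Lengths are in mm, angles in rad, forces in N, time in s.
With the tool pointing down it reaches from about 350 to 975 mm from the base axis. Payload 7.1 kg.
Tool frame: the origin (TCP) lies on the front face of the gripper's body, between the roots of the fingers; the fingertips stand 80 mm ahead of it and the grasp point (between the pads) lies 61 mm ahead of it; z points along the fingers, y is the line along which they close (so a half turn about z gives the same grasp; the last joint's range is limited). The gripper opens to 88 mm and grips with 3 to 60 N. Pads are 20 mm wide; open, the fingers measure 115 mm over their backs; the gripper's body (75 mm by 178 mm) begins 61 mm behind the grasp point.
Start: joints at [1.318, 0.423, 1.63, -0, 1.089, -0.019], TCP at [144.766, 607.987, 302.675] pointing down, gripper open.
Joint ranges: [-3, 3], [-0.9, 2.11], [0.09, 2.58], [-1.31, 4.45], [0.11, 2.69], [-2.54, 2.54]. Speed limits (rad/s): [2.39, 2.39, 3.01, 3.14, 3.14, 3.14].

INTERFACE

Orientations are given as a rotation vector (axis times angle).
In Python, from workcell import readout, vision, close_job gives the robot as it stands.
- The arm moves only by the tool servo_tool, never from a script. Its argument "plan" is a list that holds one entry, the list of rows, each a list of 7 numbers: the gripper command: -1 is fully open, 1 is shut, values between are in proportion, then the shift along the world's x, y, z in units of 40 mm (1.0 is 40 mm), then the turn, a rotation vector about the world's x, y, z in units of 5 degrees (1.0 is 5 degrees). A call has 1 to 5 rows; each row shifts and turns the commanded pose from where the row before left it; what a row does not reach is not made up. A row lasts 1/12 s, in which the tool goes at most 41.7 mm and 7.16 degrees, less where a joint would pass 70% of its speed; a pose out of reach is approached as far as the arm can. A call is refused whole if a number of a shift passes 1 or a number of a turn 1, either way. A call with a gripper value outside its range is refused whole. The fingers move at their own pace and stop on an object; the grip force is fixed at half the most. Time passes only in rows, so rows that do not move let the fingers close. It gives the time, the measured TCP pose, the force, the opening and the grip force at its end, in the units of the state.
- readout.get_obs(): the state, without advancing time (a new reading comes with each control period).
- vision.get_image(name): name is "side" or "top"; returns the picture (400x640x3 uint8, red, green, blue); there is no depth.
- vision.camera_params(name): a dict with "fx", "fy", "cx", "cy" (pixels), "rvec" (rotation vector, rad) and "tvec" (3), from world to camera coordinates, as OpenCV has them. Camera axes: x right, y down, z forward; pixel columns grow to the right and rows downward; lengths in mm; the calibration is good to about 2 mm. A picture is of the moment at which its call begins. camera_params takes no time and is no camera call.
- close_job(): hands the job in; it is judged then, once.
The state is a dict: "t": time; "qpos": joint angles; "qvel": joint speeds; "joint_torque": joint torques, N m; "ee_pos": TCP position; "orientation": TCP orientation; "ft_force": force on the tool from outside, world axes, zero at the start; "moment": the same for the moment, N m; "width": finger opening in mm; "grasp_force": force on a finger pad.
Only numpy, scipy, OpenCV 4.12 (cv2) and the standard library are available. Lean on these libraries where they do the work, as an engineer would, in place of code of your own. Each camera call takes 0.05 s, during which the arm holds its last target. There are 200 camera calls.

TASK

Close the vacuum pump's inlet filter. Swing the steel hold-down strap across the lid by its black knob until it stops with its slot round the stud, then turn the black wing nut clockwise, in short arcs, until you feel the strap's pad bite on the lid, and a quarter turn more: firm, but do not crush the gasket. The two white hose barbs beside the nut are brittle, so open the fingers only as far as needed and keep off them, and leave the small things lying round the filter where they are; let go at the end.

Things in the scene. Friction and masses are not known exactly. Their poses are not given: they have to be found in the camera images.
- filter: inlet filter, screwed to the desk: grey foot 110 x 206 x 8 mm, aluminium pot 90 mm across, grey port block 94 x 44 mm, 44 mm high. Origin: underside of the foot on the pot's axis; z up, y points from the stud across the pot to the pivot post, x roughly away from the robot. Pivot post at y = +60 mm, stud at y = -60 mm. It does not move.
- lid: loose aluminium disc 88 mm across, 8 mm thick, lying on the pot's black rubber gasket and kept there by a spigot below. Origin: centre of its underside, 53 mm above the desk. It already lies in place.
- strap: steel hold-down strap, 30 mm wide, 6 mm thick, turning level on the pivot post. Origin: on the pivot axis, 5 mm below its top face (74 mm above the desk); x runs along it from pivot to slot, it ends 134 mm out. As found it points 43 to 66 degrees short of home, on the robot's side; swing it away from the robot to its stop: home, along the filter's -y. It turns easily (0.05 N m) and stays put.
- strap_knob (a point): on the axis of the strap's upright black knob, 60 mm from the pivot axis, 8 mm below the knob's top. The knob is 12 mm across with a 15 mm bead from 2 to 8 mm below its top, and stands 27 mm above the strap: pinch it from above and lead it along the arc of 60 mm radius about the pivot.
- strap_slot (a point): centre of the strap's hook slot, at its top face, 120 mm from the pivot. The slot is open on the leading edge and 11 mm wide; home, its centre is on the stud's axis.
- stud (a point): on the axis of the fixed, upright 8 mm threaded stud that carries the wing nut, 74 mm above the desk (height of the strap's top face).
- wing_nut: black wing nut with a brass flange 24 mm across. Origin: on its axis at the flange's underside, 1 to 2.5 mm above the strap's top face as found; z up, x along the two wings (a half turn looks the same). The wings are an upright blade 44 mm long and 6 mm thick, from 13 to 34 mm above the origin, over a hub of 17 mm diameter up to 13 mm. Clockwise from above screws it down, 12 mm a turn.
- barb_right: brittle white hose barb, upright, 12 mm across (16 mm at the base), from 44 to 102 mm above the desk, axis 37 mm from the stud's axis, toward the robot on the side away from the pot. Origin: centre of its base. Its wall is 31 mm from the stud's axis; the wings sweep 22 mm: over the nut keep the outsides of the fingers within 30 mm of the axis.
- barb_far: the other brittle white hose barb, the same size, 37 mm from the stud's axis on the side away from the robot.
- gauge: small gauge, 64 x 90 x 28 mm, lying on the desk to the right of the filter; leave it. Origin: centre of its underside.
- stopper: small blue stopper, 27 mm across, 12 mm high, on the desk between filter and robot; leave it. Origin: centre of its underside.
- dropper: small dropper bottle, 36 mm across, 77 mm high, standing beyond the filter; leave it. Origin: centre of its underside.
- strap_pad_seat (a point): underside of the strap where a black rubber pad, 20 mm across, sits. The slot end of the strap gives downward on a weak spring: the nut, meeting it, first pushes it down by 0.2 to 5 mm with almost no extra effort (under 2 N), then the pad meets the lid: that is the bite. The pad's height was set by hand, varies by 2.3 mm and is not tracked: the bite cannot be foretold from poses.
- wing_grip (a point): on the nut's axis, 24 mm above its origin, mid height of the blade: pinch its flat sides here from above. The nut is self-locking: about 0.13 N m to turn, stays where left. The bite lies 1 to 4 rad away; past it the torque climbs 0.07 to 0.11 N m per rad, to 0.24 to 0.29 N m a quarter turn on. The plastic wings flex 1 rad per 1.5 N m and spring back when let go.
Things that resemble listed ones, but are neither listed nor needed, are in the scene too. There is more than one size of the lid; the job needs the larger.

How it is judged (in metres and radians):
On the way, in this order (a step that is already met when the one before it is completed fails the run):
1. the strap lies across the lid with its slot home round the stud (horizontal distance between strap_slot and stud below 0.004 m), for 0.2 s.
2. the nut has pulled the strap down firmly on the lid (contact force between strap and lid above 64 N), for 0.2 s.
At the end, for the whole second after the job is handed in: The strap's slot is round the stud (centre within 4 mm of the stud's axis), the lid lies level on the pot (within 8 mm, 3 degrees), the nut is at rest and the strap presses on the lid with 64 to 102 N (a quarter turn past the bite gives about 80 N; 55 N per rad) (horizontal distance between strap_slot and stud below 0.004 m and contact force between strap and lid between 64 and 102 N and horizontal distance between lid and filter below 0.008 m and angle between lid's own z axis and vertical below 0.05 rad and angular speed of wing_nut below 0.1 rad/s); the robot touches nothing.
It fails at once if the gasket is crushed: more than 130 N on the lid (contact force between strap and lid above 130 N).
It fails at once if a brittle hose barb is pushed with more than 5 N (contact force between any of barb_right, barb_far and the fingers above 5 N or contact force between any of barb_right, barb_far and the arm above 5 N).
It fails at once if a bystander (gauge, stopper, dropper bottle) is moved more than 30 mm (distance of any of gauge, stopper, dropper from where it was at the start of the episode above 0.03 m).
It also fails if it takes over 70 s, if anything falls off the work surface, if the arm or the gripper's body presses on something with over 40 N, if the wrist force passes 120 N, or if a joint passes its speed limit or range.

## Working session

There is one attempt and no reset: what is moved stays moved. The work goes in short steps, Python scripts to look and compute and a tool call to move; the robot and the scene stay as the last step left them, time stands still between calls to the robot, and variables do not carry over. Pictures are saved under pics/ and viewed, at most 10 in all, crops included, and the job is handed in when it is done.

Besides the shell and the picture viewer there is one more tool, called after "Emit:" as name(argument=value, ...) on one line, values as JSON. servo_tool: Moves the arm, as the interface text tells. Its arguments: {"type":"object","properties":{"plan":{"type":"array"}},"required":["plan"]}

```bash
mkdir -p pics; cat > h.py <<'E'
import numpy as np, cv2
from workcell import readout, vision
def cam(n):
    p=vision.camera_params(n); K=np.array([[p['fx'],0,p['cx']],[0,p['fy'],p['cy']],[0,0,1.]])
    return K,np.array(p['rvec'],float),np.array(p['tvec'],float)
def ray(n,uv,z):
    K,r,t=cam(n); R=cv2.Rodrigues(r)[0]; c=-R.T@t; d=R.T@np.linalg.inv(K)@np.array([uv[0],uv[1],1.])
    return c+d*(z-c[2])/d[2]
def proj(n,P):
    K,r,t=cam(n); return cv2.projectPoints(np.array(P,float).reshape(-1,3),r,t,K,None)[0].reshape(-1,2)
def tri(uv1,uv2,n1='top',n2='side'):
    M=[]
    for n in(n1,n2):
        K,r,t=cam(n); M.append(K@np.c_[cv2.Rodrigues(r)[0],t])
    X=cv2.triangulatePoints(M[0],M[1],np.array(uv1,float).reshape(2,1),np.array(uv2,float).reshape(2,1)); return (X[:3]/X[3]).ravel()
def snap(n,f):
    im=vision.get_image(n)[:,:,::-1].copy(); cv2.imwrite('pics/'+f,im); return im
E
python3 - <<'E'
from h import *
a=snap('top','top0.png');b=snap('side','side0.png')
for n in('top','side'):
    K,r,t=cam(n);R=cv2.Rodrigues(r)[0];print(n,K[0,0],-R.T@t,R[2])
print(readout.get_obs())
E
```

```text
top 513.637916533416 [ 397.83792654 -346.20743422  940.74117386] [ 0.0832698   0.00789566 -0.99649576]
side 400.0029885259645 [137.16142044 336.48051931 446.16237202] [ 0.43645822 -0.78941324 -0.43166069]
{'t': 0.1, 'qpos': array([ 1.31800965e+00,  4.23736936e-01,  1.63059894e+00, -1.75090108e-05,
        1.08861208e+00, -1.90066694e-02]), 'qvel': array([-5.92395401e-04, -1.50496013e-03, -5.61345654e-04,  2.64284070e-03,
       -8.25126189e-05,  3.77639755e-04]), 'joint_torque': array([-6.07954116e-04, -5.45614886e+01, -2.74324447e+01,  6.45731902e-02,
        1.88779196e-02, -2.25562621e-05]), 'ee_pos': array([144.66999962, 607.62442041, 302.00227329]), 'orientation': array([-3.66352714e-01, -3.11998854e+00,  2.11246978e-03]), 'ft_force': array([-0.58457477,  0.39303826, -0.34596769]), 'moment': array([-0.0331521 , -0.00280612, -0.05970831]), 'grasp_force': 0.0, 'width': 87.99304485545295}
```

View pics/top0.png

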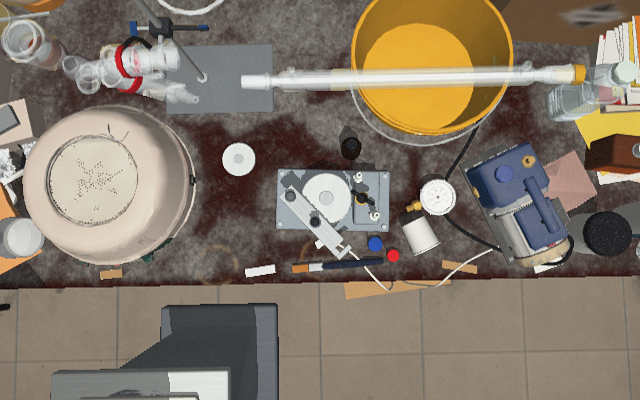

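View pics/side0.png

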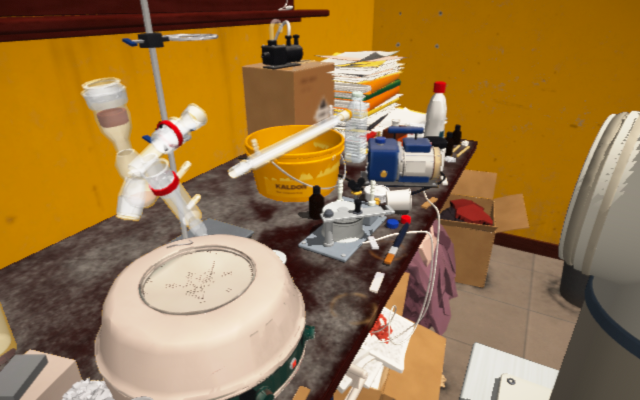

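The top view shows the filter at about cols 277-390, rows 170-231. The strap points from about (293,193) to (343,248), and the nut is at about (365,200). There is a loose smaller lid at (239,159). The larger lid is the one already on the pot at (326,197). I'll enlarge both views.

```bash
python3 - <<'E'
import cv2,numpy as np
a=cv2.imread('pics/top0.png')[160:265,270:400];b=cv2.imread('pics/side0.png')[170:265,295:425]
a=cv2.resize(a,None,fx=6,fy=6,interpolation=cv2.INTER_CUBIC);b=cv2.resize(b,None,fx=6,fy=6,interpolation=cv2.INTER_CUBIC)
cv2.imwrite('pics/c1.png',a[:600]);cv2.imwrite('pics/c2.png',b)
E
```

```text
(no output)
```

View pics/c1.png

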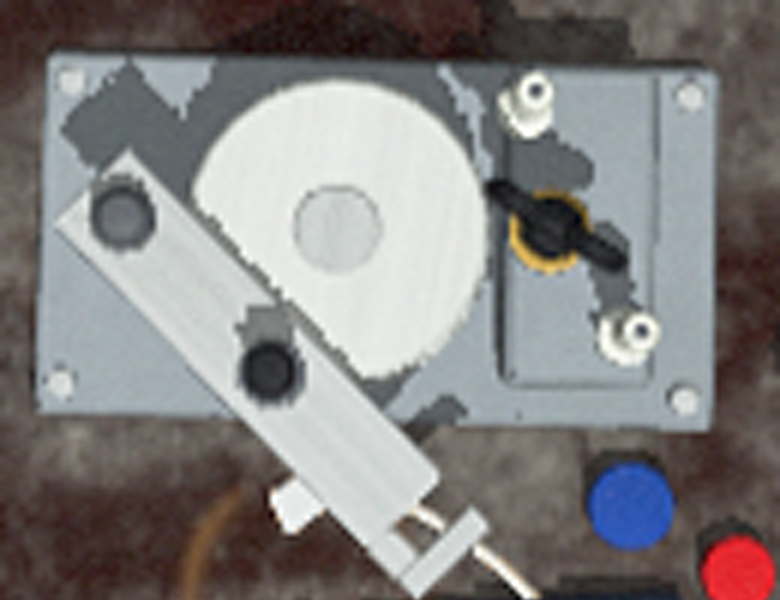

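View pics/c2.png

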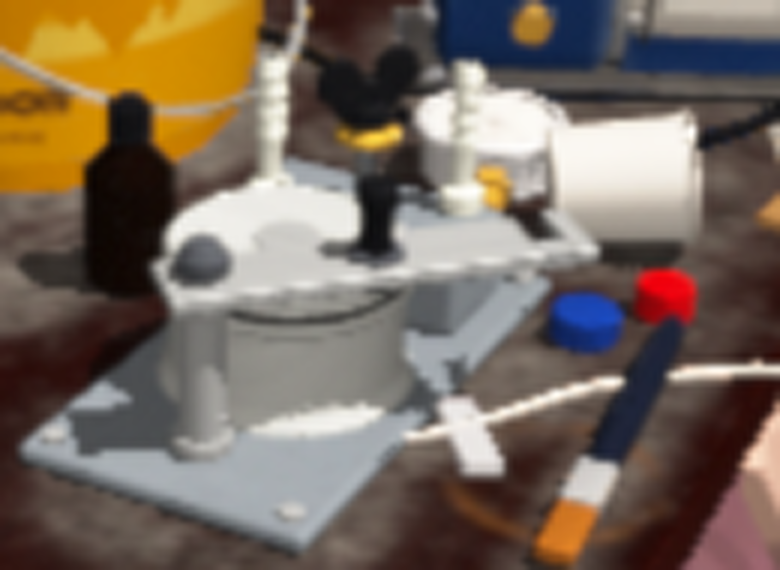

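```bash
python3 - <<'E'
from h import *
T=lambda x,y:(270+(x+.5)/6-.5,160+(y+.5)/6-.5)
S=lambda x,y:(295+(x+.5)/6-.5,170+(y+.5)/6-.5)
for nm,p,z in[('pivcap',(122,218),84),('knob',(271,370),101),('wingL',(492,190),109),('wingR',(622,262),109),('flange',(549,232),77),('lid',(342,230),61),('barbfar',(537,90),102),('barbR',(642,330),102),('boltNL',(72,80),10),('boltNR',(690,95),10),('boltSL',(60,384),10),('boltSR',(685,400),10),('stripR corner',(440,475),74),('tip corner',(488,520),74),('stopper',(631,505),12),('slotcorner',(418,597),74)]:
    print(nm,ray('top',T(*p),z).round(1))
for nm,a,b in[('knob',(271,370),(378,180)),('barbfar',(537,90),(272,50)),('barbR',(642,330),(467,66)),('piv',(122,218),(202,245))]:
    print('tri',nm,tri(T(*a),S(*b)).round(1))
E
```

```text
pivcap [ 454.5 -282.7   84. ]
knob [ 411.  -323.8  101. ]
wingL [ 457.9 -384.8  109. ]
wingR [ 437.6 -419.3  109. ]
flange [ 448.1 -402.    77. ]
lid [ 451.  -343.9   61. ]
barbfar [ 485.6 -398.3  102. ]
barbR [ 419.3 -424.8  102. ]
boltNL [ 501.8 -262.8   10. ]
boltNR [ 492.5 -450.3   10. ]
boltSL [ 409.7 -257.6   10. ]
boltSR [ 400.3 -445.6   10. ]
stripR corner [ 380.9 -369.6   74. ]
tip corner [ 368.1 -382.7   74. ]
stopper [ 369.4 -428.2   12. ]
slotcorner [ 347.2 -362.6   74. ]
tri knob [ 411.  -323.7  101.2]
tri barbfar [ 485.4 -398.   105.5]
tri barbR [ 419.5 -424.7  102.1]
tri piv [ 454.6 -282.7   85.4]
```

```bash
python3 - <<'E'
from h import *
print('mantle top',tri((93,180),(205,277)).round(), 'far right rim pt', tri((137,180),(270,262)).round())
print('bottle', tri((351,146),(316,188)).round(),'glass',ray('top',(180,55),250).round())
E
```

```text
mantle top [484.  29. 123.] far right rim pt [468. -47. 114.]
bottle [ 539. -387.   74.] glass [ 643. -147.  250.]
```

Emit:
servo_tool(plan=[[[-0.3, 0.2, 0, 1, 0, 0, 0], [-0.3, 0.2, 0, 1, 0, 0, 0], [-0.3, 0.5, -0.5, 0.5, 0, 0, -1], [-0.3, 0.5, -0.8, 0, 0, 0, -1], [-0.3, 0.5, -0.8, 0, 0, 0, -1]]])

```text
t: 0.52
ee_pos: [221.3, 523.8, 404.0]
orientation: [0.775, 3.044, 0.004]
ft_force: [1.3, 1.0, 0.9]
width: 58.9
grasp_force: 0.0
```

Emit:
servo_tool(plan=[[[-0.3, 0.4, -0.9, 0, 0, 0, -1], [-0.3, 0.4, -0.9, 0, 0, 0, -1], [-0.3, 0.4, -0.9, 0, 0, 0, -1], [-0.3, 0.4, -0.9, 0, 0, 0, -1], [-0.3, 0.4, -0.9, 0, 0, 0, -1]]])

```text
t: 0.93
ee_pos: [300.9, 342.1, 402.4]
orientation: [-1.417, -2.804, 0.001]
ft_force: [0.8, 0.7, 0.0]
width: 57.2
grasp_force: 0.0
```

Emit:
servo_tool(plan=[[[-0.3, 0.4, -0.9, 0, 0, 0, -1], [-0.3, 0.4, -0.9, 0, 0, 0, -1], [-0.3, 0.4, -0.9, 0, 0, 0, -1], [-0.3, 0.4, -0.9, 0, 0, 0, -1], [-0.3, 0.4, -0.9, 0, 0, 0, -1]]])

```text
t: 1.35
ee_pos: [380.8, 162.1, 402.7]
orientation: [1.99, 2.431, 0.0]
ft_force: [0.7, 0.3, -0.5]
width: 57.0
grasp_force: 0.0
```

Emit:
servo_tool(plan=[[[-0.3, 0, -1, 0, 0, 0, -1], [-0.3, 0, -1, 0, 0, 0, -1], [-0.3, 0, -1, 0, 0, 0, -1], [-0.3, 0, -1, 0, 0, 0, -1], [-0.3, 0, -1, 0, 0, 0, -1]]])

```text
t: 1.77
ee_pos: [380.0, -37.8, 402.7]
orientation: [2.469, 1.942, 0.0]
ft_force: [1.3, -1.3, -0.7]
width: 57.2
grasp_force: 0.0
```

Emit:
servo_tool(plan=[[[-0.3, 0, -1, 0, 0, 0, -1], [-0.3, 0, -1, 0, 0, 0, -1], [-0.3, 0, -1, 0, 0, 0, -1], [-0.3, 0, -0.3, 0, 0, 0, 0], [-0.3, 0, 0, 0, 0, 0, 0]]])

```text
t: 2.18
ee_pos: [380.5, -170.6, 402.4]
orientation: [-2.702, -1.603, 0.001]
ft_force: [0.3, -0.0, 0.8]
width: 56.9
grasp_force: 0.0
```

Emit:
servo_tool(plan=[[[-0.3, 0.2, -0.95, 0, 0, 0, 0], [-0.3, 0.2, -0.95, 0, 0, 0, 0], [-0.3, 0.2, -0.95, -0.2, 0, 0, 0], [-0.3, 0.16, -0.98, -0.2, 0, 0, 0], [-0.3, 0, 0, -1, 0, 0, 0]]])

```text
t: 2.6
ee_pos: [415.1, -327.3, 351.2]
orientation: [2.688, 1.6, 0.006]
ft_force: [1.1, -0.7, 0.7]
width: 56.8
grasp_force: 0.0
```

Emit:
servo_tool(plan=[[[-0.5, 0, 0, -1, 0, 0, 0], [-0.5, 0, 0, -1, 0, 0, 0], [-0.5, 0, 0, -0.7, 0, 0, 0], [-0.5, 0, 0, 0, 0, 0, 0], [-0.5, 0, 0, 0, 0, 0, 0]]])

```text
t: 3.02
ee_pos: [411.0, -319.8, 237.8]
orientation: [-2.694, -1.609, 0.002]
ft_force: [0.5, 0.1, 0.9]
width: 65.9
grasp_force: 0.0
```

```bash
python3 - <<'E'
from h import *
a=snap('top','t1.png');b=snap('side','s1.png')
o=readout.get_obs();print(o['t'],o['ee_pos'],o['qpos'])
f=lambda i,u,v:cv2.resize(i[v-50:v+50,u-65:u+65],None,fx=4,fy=4,interpolation=cv2.INTER_CUBIC)
cv2.imwrite('pics/c3.png',np.vstack([f(a,320,210)[:300],f(b,360,215)[:300]]))
E
```

```text
3.1167 [ 412.32007274 -321.27214844  240.47533317] [-6.84710314e-01  3.59964747e-01  1.90349514e+00  7.44481563e-05
  8.75685133e-01 -1.90196727e-01]
```

View pics/c3.png

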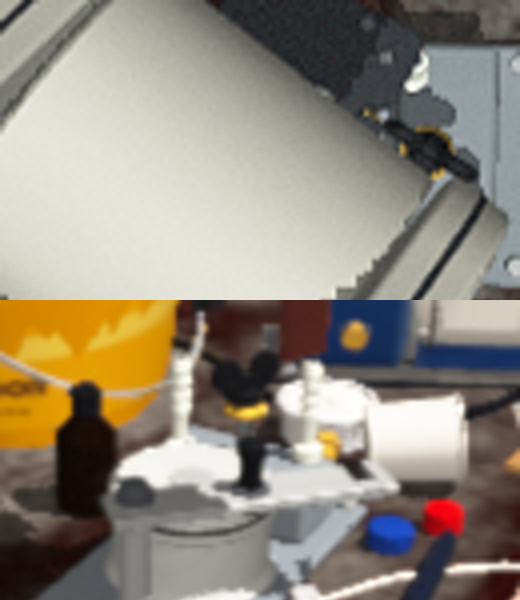

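The side view is clear, with the knob free at crop (250,455). The gripper body hides it in the top view. The tool is 2.6 mm off the knob in y, so I'll go down, pinch it, then swing.

Emit:
servo_tool(plan=[[[-0.5, 0, -0.06, -0.6, 0, 0, 0], [-0.5, 0, 0, -0.6, 0, 0, 0], [-0.5, 0, 0, -0.5, 0, 0, 0], [-0.5, 0, 0, -0.3, 0, 0, 0], [0.5, 0, 0, 0, 0, 0, 0]]])

```text
t: 3.53
ee_pos: [411.5, -323.5, 158.9]
orientation: [2.698, 1.609, 0.0]
ft_force: [-0.0, 0.6, -1.0]
width: 62.0
grasp_force: 0.0
```

Emit:
servo_tool(plan=[[[1, 0, 0, 0, 0, 0, 0], [1, 0, 0, 0, 0, 0, 0], [1, 0, 0, 0, 0, 0, 0], [1, 0, 0, 0, 0, 0, 0], [1, 0, 0, 0, 0, 0, 0]]])

```text
t: 3.95
ee_pos: [411.6, -323.9, 159.6]
orientation: [2.697, 1.608, 0.001]
ft_force: [0.0, -0.4, -0.3]
width: 28.8
grasp_force: 0.0
```

Emit:
servo_tool(plan=[[[1, 0, 0, 0, 0, 0, 0], [1, 0, 0, 0, 0, 0, 0], [1, 0, 0, 0, 0, 0, 0], [1, 0, 0, 0, 0, 0, 0], [1, 0, 0, 0, 0, 0, 0]]])

```text
t: 4.37
ee_pos: [411.0, -323.7, 158.7]
orientation: [-2.698, -1.609, 0.0]
ft_force: [-2.8, -1.1, 1.8]
width: 11.1
grasp_force: 30.0
```

```bash
python3 - <<'E'
from h import *
o=readout.get_obs();print(o['ee_pos'],o['ft_force'],o['width'],o['grasp_force'])
p=np.array([454.5,-282.7]);c=np.array([411.2,-323.7])
v=c-p;r=np.hypot(*v);a=np.degrees(np.arctan2(v[1],v[0]))%360;print(r,a)
L=c
for k,t in enumerate(np.linspace(a,267,10)[1:]):
    q=p+60*np.array([np.cos(np.radians(t)),np.sin(np.radians(t))]);print(t.round(1),q.round(1),((q-L)/40).round(3));L=q
E
```

```text
[ 410.98227649 -323.67639341  158.67726195] [-2.80963511 -1.08094432  1.81113233] 11.106025670285709 30.000421106815338
59.63128373597202 223.43715766508723
228.3 [ 414.6 -327.5] [ 0.084 -0.095]
233.1 [ 418.5 -330.7] [ 0.098 -0.08 ]
238.0 [ 422.7 -333.6] [ 0.104 -0.072]
242.8 [ 427.1 -336.1] [ 0.11  -0.063]
247.6 [ 431.7 -338.2] [ 0.115 -0.053]
252.5 [ 436.4 -339.9] [ 0.119 -0.043]
257.3 [ 441.3 -341.2] [ 0.122 -0.033]
262.2 [ 446.3 -342.1] [ 0.125 -0.023]
267.0 [ 451.4 -342.6] [ 0.126 -0.012]
```

Emit:
servo_tool(plan=[[[1, 0.084, -0.095, 0, 0, 0, 0.97], [1, 0.098, -0.08, 0, 0, 0, 0.97], [1, 0.104, -0.072, 0, 0, 0, 0.97], [1, 0.11, -0.063, 0, 0, 0, 0.97], [1, 0.115, -0.053, 0, 0, 0, 0.97]]])

```text
t: 4.78
ee_pos: [431.6, -337.9, 158.5]
orientation: [-2.295, -2.143, -0.0]
ft_force: [-0.0, 1.7, 1.0]
width: 11.5
grasp_force: 30.0
```

Emit:
servo_tool(plan=[[[1, 0.119, -0.043, 0, 0, 0, 0.97], [1, 0.122, -0.033, 0, 0, 0, 0.97], [1, 0.125, -0.023, 0, 0, 0, 0.97], [1, 0.1, -0.01, 0, 0, 0, 0.8], [1, 0, 0, 0, 0, 0, 0]]])

```text
t: 5.2
ee_pos: [450.8, -342.3, 158.5]
orientation: [-1.922, -2.485, -0.001]
ft_force: [1.4, 1.0, 1.5]
width: 11.2
grasp_force: 30.0
```

Now I'll nudge against the stop in small steps and watch the force.

Emit:
servo_tool(plan=[[[1, 0.03, 0, 0, 0, 0, 0], [1, 0.03, 0, 0, 0, 0, 0], [1, 0, 0, 0, 0, 0, 0]]])

```text
t: 5.45
ee_pos: [451.6, -342.3, 158.4]
orientation: [-1.926, -2.479, 0.001]
ft_force: [-3.2, -0.6, 1.6]
width: 11.3
grasp_force: 30.0
```

Emit:
servo_tool(plan=[[[1, 0.03, 0, 0, 0, 0, 0], [1, 0, 0, 0, 0, 0, 0], [1, 0, 0, 0, 0, 0, 0]]])

```text
t: 5.7
ee_pos: [452.1, -342.3, 158.3]
orientation: [-1.925, -2.479, 0.002]
ft_force: [-7.8, -1.8, 2.1]
width: 11.3
grasp_force: 30.0
```

Emit:
servo_tool(plan=[[[0.35, 0, 0, 0, 0, 0, 0], [0.35, 0, 0, 0, 0, 0, 0], [0.35, 0, 0, 0, 0, 0, 0], [0.35, 0, 0, 0.2, 0, 0, 0], [0.35, 0, 0, 0.8, 0, 0, 0]]])

```text
t: 6.12
ee_pos: [452.2, -341.0, 195.6]
orientation: [-1.921, -2.476, -0.0]
ft_force: [0.0, 0.8, 0.1]
width: 28.4
grasp_force: 0.0
```

```bash
python3 - <<'E'
from h import *
a=cv2.imread('pics/top0.png'); sub=a[180:215,345:385].max(2)
m=(sub<45).astype(np.uint8); n,l,s,c=cv2.connectedComponentsWithStats(m); print(s,c)
k=1+np.argmax(s[1:,4]); v,u=np.nonzero(l==k)
P=np.array([ray('top',(345+x,180+y),105)[:2] for x,y in zip(u,v)])
(cx,cy),(w,h),an=cv2.minAreaRect(P.astype(np.float32));print(cx,cy,w,h,an)
d=P-P.mean(0);print(P.mean(0),np.degrees(np.arctan2(*np.linalg.svd(d,full_matrices=0)[2][0][::-1])))
o=readout.get_obs();print(o['ee_pos'],o['width'],o['ft_force'])
E
```

```text
[[   0    0   40   35 1307]
 [   6   10    5    5   14]
 [  11   13   13   10   70]
 [  25   20    1    1    1]
 [  25   21    4    4    8]] [[19.70237184 17.00841622]
 [ 8.21428571 11.42857143]
 [17.07142857 17.24285714]
 [25.         20.        ]
 [26.75       22.875     ]]
447.6161804199219 -401.68798828125 19.494304656982422 14.68252944946289 88.57743835449219
[ 448.028547   -401.81557137] -117.9397878707549
[ 452.1677174  -341.00981527  195.64483463] 28.398560609923507 [0.03209386 0.75809944 0.05327161]
```

Emit:
servo_tool(plan=[[[0.42, 0, 0, 0.5, 0, 0, -0.98], [0.42, -0.05, -0.3, 0, 0, 0, -0.98], [0.42, -0.05, -0.5, 0, 0, 0, -0.98], [0.42, -0.045, -0.5, 0, 0, 0, -0.98], [0.42, 0, -0.19, 0, 0, 0, -0.98]]])

```text
t: 6.53
ee_pos: [448.4, -404.3, 220.0]
orientation: [2.411, 2.009, 0.0]
ft_force: [-0.2, 0.5, 0.1]
width: 25.2
grasp_force: 0.0
```

Emit:
servo_tool(plan=[[[0.42, 0, 0, 0, 0, 0, -0.98], [0.42, 0, 0, 0, 0, 0, -0.98], [0.42, 0, 0, 0, 0, 0, -0.98], [0.42, 0, 0, 0, 0, 0, -0.98], [0.42, 0, 0, 0, 0, 0, 0]]])

```text
t: 6.95
ee_pos: [448.4, -402.2, 219.4]
orientation: [2.718, 1.573, 0.001]
ft_force: [0.2, 0.6, 0.1]
width: 25.6
grasp_force: 0.0
```

```bash
python3 - <<'E'
from h import *
b=snap('side','s2.png');a=snap('top','t2.png')
o=readout.get_obs();print(o['ee_pos'],o['orientation'],o['width'],o['ft_force'],o['moment'])
f=lambda i,u,v:cv2.resize(i[v-50:v+50,u-65:u+65],None,fx=6,fy=6,interpolation=cv2.INTER_CUBIC)
cv2.imwrite('pics/c4.png',f(b,360,190))
E
```

```text
[ 448.28516575 -402.14795379  219.16999023] [2.71386156e+00 1.58122926e+00 4.10542296e-04] 25.33993239225442 [ 0.48410901 -0.61128949 -0.29743833] [-0.08177124  0.14767197 -0.00558269]
```

View pics/c4.png

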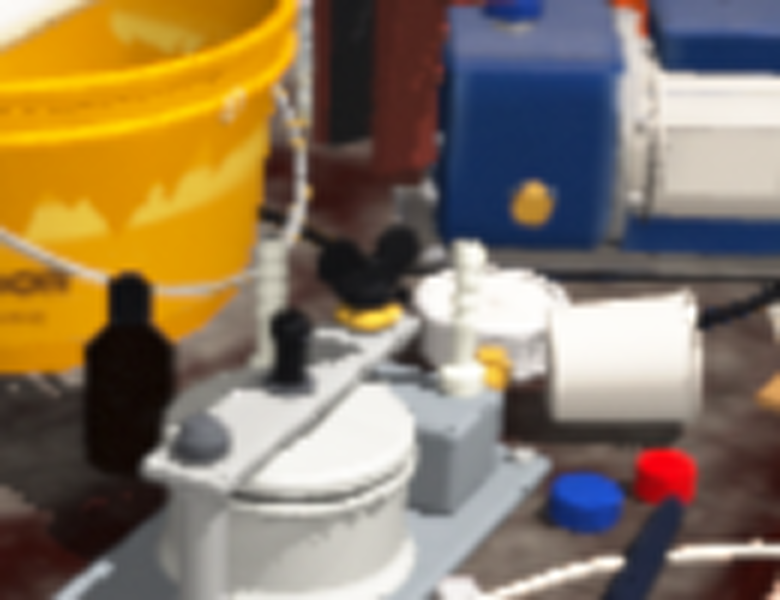

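```bash
python3 - <<'E'
from h import *
c=np.array([448.2,-402.2]);d=np.array([np.cos(np.radians(-30)),np.sin(np.radians(-30))])
for s in(19,-19):
    print([( (q-[295,140])*6).round() for q in proj('side',[*(c+s*d),139.2])])
print('wing ends',[((q-[295,140])*6).round() for q in proj('side',[[448+22*.5,-402+22*.866,109],[448-11,-402-19,109],[448,-402,76]])])
E
```

```text
[array([340., 139.])]
[array([404., 171.])]
wing ends [array([319., 246.]), array([418., 221.]), array([366., 317.])]
```

The strap lies home under the brass flange at about (370,315). The fingertips, at about (345,140) and (405,175), straddle the wings. I'll descend with the tips kept above the hub and pinch.

Emit:
servo_tool(plan=[[[0.42, 0, 0, -0.5, 0, 0, 0], [0.42, 0, 0, -0.4, 0, 0, 0], [0.42, 0, 0, -0.28, 0, 0, 0], [0.42, 0, 0, 0, 0, 0, 0]]])

```text
t: 7.38
ee_pos: [447.2, -401.2, 169.4]
orientation: [-2.712, -1.578, 0.002]
ft_force: [-0.5, -0.7, -0.1]
width: 25.4
grasp_force: 0.0
```

Emit:
servo_tool(plan=[[[1, 0, 0, 0, 0, 0, 0], [1, 0, 0, 0, 0, 0, 0], [1, 0, 0, 0, 0, 0, 0], [1, 0, 0, 0, 0, 0, 0], [1, 0, 0, 0, 0, 0, 0]]])

```text
t: 7.8
ee_pos: [448.2, -402.3, 172.4]
orientation: [2.716, 1.578, 0.0]
ft_force: [-0.9, 0.3, 4.6]
width: 5.8
grasp_force: 29.9
```

```bash
cat > r.py <<'E'
from h import *
o=readout.get_obs();a=o['orientation'];ph=(2*np.degrees(np.arctan2(a[1],a[0]))-90+180)%360-180
print('t',round(o['t'],2),o['ee_pos'].round(1),'phi',round(ph,1),'F',o['ft_force'].round(1),'M',o['moment'].round(3),'w',round(o['width'],1),o['grasp_force'].round(1),'q6',o['qpos'][5].round(2))
E
python3 r.py
```

```text
Traceback (most recent call last):
  File "r.py", line 3, in <module>
    print('t',round(o['t'],2),o['ee_pos'].round(1),'phi',round(ph,1),'F',o['ft_force'].round(1),'M',o['moment'].round(3),'w',round(o['width'],1),o['grasp_force'].round(1),'q6',o['qpos'][5].round(2))
                                                                                                                                                 ^^^^^^^^^^^^^^^^^^^^^^
AttributeError: 'float' object has no attribute 'round'
```

```bash
sed -i "s/o\['grasp_force'\].round(1)/o['grasp_force']/" r.py; python3 r.py
```

```text
t 7.8 [ 448.2 -402.3  172.4] phi -29.7 F [-0.9  0.3  4.6] M [ 0.062  0.38  -0.053] w 5.8 29.936079382896423 q6 -0.23
```

Emit:
servo_tool(plan=[[[1, 0, 0, -0.004, 0, 0, -1], [1, 0, 0, -0.004, 0, 0, -1], [1, 0, 0, -0.004, 0, 0, -1], [1, 0, 0, -0.004, 0, 0, -1], [1, 0, 0, 0, 0, 0, 0]]])

```text
t: 8.22
ee_pos: [448.2, -402.3, 171.9]
orientation: [2.951, 1.076, 0.0]
ft_force: [-1.4, 1.9, 5.1]
width: 5.7
grasp_force: 30.0
```

```bash
python3 r.py
```

```text
t 8.22 [ 448.2 -402.3  171.9] phi -49.9 F [-1.4  1.9  5.1] M [0.161 0.475 0.118] w 5.7 30.004284381866455 q6 0.12
```

Emit:
servo_tool(plan=[[[1, 0, 0, -0.004, 0, 0, -1], [1, 0, 0, -0.004, 0, 0, -1], [1, 0, 0, 0, 0, 0, 0]]])

```text
t: 8.47
ee_pos: [448.2, -402.3, 171.5]
orientation: [3.033, 0.815, 0.001]
ft_force: [-1.2, 1.0, 5.5]
width: 5.8
grasp_force: 30.0
```

```bash
python3 r.py
```

```text
t 8.47 [ 448.2 -402.3  171.5] phi -59.9 F [-1.2  1.   5.5] M [0.081 0.538 0.086] w 5.8 30.00445157289505 q6 0.29
```

Emit:
servo_tool(plan=[[[1, 0, 0, -0.004, 0, 0, -1], [1, 0, 0, -0.004, 0, 0, -1], [1, 0, 0, 0, 0, 0, 0]]])

```text
t: 8.72
ee_pos: [448.2, -402.3, 171.2]
orientation: [3.093, 0.547, 0.001]
ft_force: [-2.1, 0.6, 6.2]
width: 5.6
grasp_force: 30.0
```

```bash
python3 r.py
```

```text
t 8.72 [ 448.2 -402.3  171.2] phi -69.9 F [-2.1  0.6  6.2] M [0.164 0.516 0.087] w 5.6 30.004502534866333 q6 0.47
```

```bash
cat > s.py <<'E'
from h import *
import json
L=[]
for i in range(4):
    o=readout.get_obs();L.append([o['moment'][2],o['joint_torque'][5],o['ft_force'][2]])
    if i<3: vision.get_image('top')
a=o['orientation'];ph=(2*np.degrees(np.arctan2(a[1],a[0]))-90+180)%360-180
L=np.array(L);m=L.mean(0)
print('t',round(o['t'],2),'phi',round(ph,1),'Mz %.3f+-%.3f tau6 %.4f+-%.4f Fz %.1f'%(m[0],L[:,0].std(),m[1],L[:,1].std(),m[2]),o['ee_pos'].round(1),'q6',round(o['qpos'][5],2))
open('log.txt','a').write('%g %g %g\n'%(ph,m[0],m[1]))
E
python3 s.py
```

```text
t 8.87 phi -69.7 Mz 0.085+-0.022 tau6 0.5341+-0.4382 Fz 5.9 [ 448.2 -402.3  171.2] q6 0.46
```

Emit:
servo_tool(plan=[[[1, 0, 0, -0.003, 0, 0, -1], [1, 0, 0, -0.003, 0, 0, -1], [1, 0, 0, 0, 0, 0, 0]]])

```text
t: 9.12
ee_pos: [448.1, -402.3, 170.9]
orientation: [3.129, 0.276, 0.001]
ft_force: [-1.6, 1.2, 5.6]
width: 5.8
grasp_force: 30.0
```

```bash
python3 s.py
```

```text
t 9.27 phi -79.7 Mz 0.111+-0.019 tau6 0.5353+-0.4378 Fz 5.1 [ 448.2 -402.3  170.9] q6 0.64
```

Emit:
servo_tool(plan=[[[1, 0, 0, -0.003, 0, 0, -1], [1, 0, 0, -0.003, 0, 0, -1], [1, 0, 0, 0, 0, 0, 0]]])

```text
t: 9.52
ee_pos: [448.2, -402.3, 170.5]
orientation: [3.141, 0.004, 0.001]
ft_force: [-1.7, 0.1, 5.5]
width: 5.5
grasp_force: 30.0
```

```bash
python3 s.py
```

```text
t 9.67 phi -89.5 Mz 0.097+-0.020 tau6 0.6098+-0.4975 Fz 5.6 [ 448.1 -402.3  170.6] q6 0.81
```

Emit:
servo_tool(plan=[[[1, 0, 0, -0.004, 0, 0, -1], [1, 0, 0, -0.004, 0, 0, -1], [1, 0, 0, 0, 0, 0, 0]]])

```text
t: 9.92
ee_pos: [448.2, -402.3, 170.2]
orientation: [3.13, -0.268, 0.001]
ft_force: [-1.3, 1.7, 5.7]
width: 5.8
grasp_force: 30.0
```

```bash
python3 s.py
```

```text
t 10.07 phi -99.5 Mz 0.102+-0.035 tau6 0.5334+-0.4379 Fz 5.5 [ 448.1 -402.3  170.2] q6 0.99
```

Emit:
servo_tool(plan=[[[1, 0, 0, -0.004, 0, 0, -1], [1, 0, 0, -0.004, 0, 0, -1], [1, 0, 0, 0, 0, 0, 0]]])

```text
t: 10.32
ee_pos: [448.2, -402.3, 169.9]
orientation: [3.094, -0.54, 0.001]
ft_force: [-2.5, 0.6, 6.4]
width: 5.8
grasp_force: 30.0
```

```bash
python3 s.py
```

```text
t 10.47 phi -109.5 Mz 0.101+-0.037 tau6 0.5338+-0.4378 Fz 5.9 [ 448.2 -402.3  169.9] q6 1.16
```

Emit:
servo_tool(plan=[[[1, 0, 0, -0.004, 0, 0, -1], [1, 0, 0, -0.004, 0, 0, -1], [1, 0, 0, 0, 0, 0, 0]]])

```text
t: 10.72
ee_pos: [448.1, -402.3, 169.5]
orientation: [3.036, -0.807, 0.001]
ft_force: [-2.3, 1.1, 5.6]
width: 5.8
grasp_force: 30.0
```

```bash
python3 s.py
```

```text
t 10.87 phi -119.5 Mz 0.145+-0.021 tau6 0.5346+-0.4379 Fz 5.9 [ 448.1 -402.3  169.5] q6 1.34
```

Emit:
servo_tool(plan=[[[1, 0, 0, -0.004, 0, 0, -1], [1, 0, 0, -0.004, 0, 0, -1], [1, 0, 0, 0, 0, 0, 0]]])

```text
t: 11.12
ee_pos: [448.2, -402.3, 169.2]
orientation: [2.954, -1.069, 0.001]
ft_force: [-2.3, 1.5, 5.7]
width: 6.0
grasp_force: 30.0
```

```bash
python3 s.py
```

```text
t 11.27 phi -129.5 Mz 0.063+-0.033 tau6 0.5348+-0.4378 Fz 5.8 [ 448.2 -402.3  169.2] q6 1.51
```

```bash
sed -i 's/range(4)/range(7)/; s/i<3/i<6/' s.py; python3 s.py
```

```text
t 11.57 phi -129.5 Mz 0.094+-0.022 tau6 0.1054+-0.0084 Fz 5.8 [ 448.1 -402.2  169.2] q6 1.51
```

Emit:
servo_tool(plan=[[[1, 0, 0, -0.004, 0, 0, -1], [1, 0, 0, -0.004, 0, 0, -1], [1, 0, 0, 0, 0, 0, 0]]])

```text
t: 11.82
ee_pos: [448.1, -402.2, 168.9]
orientation: [2.849, -1.322, 0.001]
ft_force: [-1.8, 2.1, 5.2]
width: 5.9
grasp_force: 30.0
```

```bash
python3 s.py
```

```text
t 12.12 phi -139.5 Mz 0.113+-0.027 tau6 0.3499+-0.3940 Fz 5.7 [ 448.2 -402.3  168.9] q6 1.68
```

Emit:
servo_tool(plan=[[[1, 0, 0, -0.004, 0, 0, -1], [1, 0, 0, -0.004, 0, 0, -1], [1, 0, 0, 0, 0, 0, 0]]])

```text
t: 12.37
ee_pos: [448.1, -402.2, 168.6]
orientation: [2.723, -1.566, 0.001]
ft_force: [-1.6, 1.2, 4.7]
width: 5.7
grasp_force: 30.0
```

```bash
python3 s.py
```

```text
t 12.67 phi -149.5 Mz 0.105+-0.031 tau6 0.3502+-0.3940 Fz 5.4 [ 448.2 -402.2  168.6] q6 1.86
```

Emit:
servo_tool(plan=[[[1, 0, 0, -0.004, 0, 0, -1], [1, 0, 0, -0.004, 0, 0, -1], [1, 0, 0, -0.004, 0, 0, -1], [1, 0, 0, 0, 0, 0, 0]]])

```text
t: 13.0
ee_pos: [448.2, -402.2, 168.1]
orientation: [2.496, -1.908, 0.001]
ft_force: [-1.1, 1.2, 4.1]
width: 5.9
grasp_force: 30.0
```

```bash
python3 s.py
```

```text
t 13.3 phi -164.5 Mz 0.087+-0.028 tau6 0.3528+-0.3986 Fz 5.3 [ 448.2 -402.2  168.1] q6 2.12
```

```bash
sed -i "s/m=L.mean(0)/m=L.mean(0);m[1]=L[-4:,1].mean()/; s/L\[:,1\].std/L[-4:,1].std/" s.py; python3 s.py
```

```text
t 13.6 phi -164.5 Mz 0.097+-0.027 tau6 0.1016+-0.0001 Fz 5.4 [ 448.2 -402.2  168.1] q6 2.12
```

Emit:
servo_tool(plan=[[[1, 0, 0, -0.004, 0, 0, -1], [1, 0, 0, -0.004, 0, 0, -1], [1, 0, 0, -0.004, 0, 0, -1], [1, 0, 0, 0, 0, 0, 0]]])

```text
t: 13.93
ee_pos: [448.2, -402.2, 167.6]
orientation: [2.225, -2.217, 0.001]
ft_force: [-1.9, 0.4, 5.2]
width: 5.9
grasp_force: 30.0
```

```bash
python3 s.py
```

```text
t 14.23 phi -179.5 Mz 0.107+-0.020 tau6 0.1098+-0.0100 Fz 5.5 [ 448.2 -402.2  167.6] q6 2.38
```

Emit:
servo_tool(plan=[[[0.42, 0, 0, 0, 0, 0, 0], [0.42, 0, 0, 0, 0, 0, 0], [0.42, 0, 0, 0, 0, 0, 0], [0.42, 0, 0, 0.1, 0, 0, 0], [0.42, 0, 0, 0.6, 0, 0, 0]]])

```text
t: 14.65
ee_pos: [446.5, -400.6, 191.8]
orientation: [2.228, -2.215, -0.011]
ft_force: [-0.2, 1.0, 0.2]
width: 25.4
grasp_force: 0.0
```

Emit:
servo_tool(plan=[[[0.42, 0, 0, 0, 0, 0, 1], [0.42, 0, 0, 0, 0, 0, 1], [0.42, 0, 0, 0, 0, 0, 1], [0.42, 0, 0, 0, 0, 0, 1], [0.42, 0, 0, 0, 0, 0, 1]]])

```text
t: 15.07
ee_pos: [448.1, -402.1, 195.1]
orientation: [2.658, -1.675, 0.0]
ft_force: [0.4, 0.3, 0.3]
width: 25.6
grasp_force: 0.0
```

Emit:
servo_tool(plan=[[[0.42, 0, 0, 0, 0, 0, 1], [0.42, 0, 0, 0, 0, 0, 1], [0.42, 0, 0, 0, 0, 0, 1], [0.42, 0, 0, 0, 0, 0, 1], [0.42, 0, 0, 0, 0, 0, 1]]])

```text
t: 15.48
ee_pos: [448.1, -402.1, 195.0]
orientation: [2.957, -1.059, 0.0]
ft_force: [-0.5, 0.3, 0.2]
width: 25.3
grasp_force: 0.0
```

Emit:
servo_tool(plan=[[[0.42, 0, 0, 0, 0, 0, 1], [0.42, 0, 0, 0, 0, 0, 1], [0.42, 0, 0, 0, 0, 0, 1], [0.42, 0, 0, 0, 0, 0, 1], [0.42, 0, 0, 0, 0, 0, 1]]])

```text
t: 15.9
ee_pos: [448.1, -402.1, 195.0]
orientation: [3.117, -0.394, 0.0]
ft_force: [0.1, -0.3, 0.6]
width: 25.3
grasp_force: 0.0
```

Emit:
servo_tool(plan=[[[0.42, 0, 0, 0, 0, 0, 1], [0.42, 0, 0, 0, 0, 0, 1], [0.42, 0, 0, 0, 0, 0, 1], [0.42, 0, 0, 0, 0, 0, 1], [0.42, 0, 0, 0, 0, 0, 1]]])

```text
t: 16.32
ee_pos: [448.1, -402.1, 195.0]
orientation: [3.128, 0.29, 0.0]
ft_force: [-0.1, -0.2, 0.5]
width: 25.5
grasp_force: 0.0
```

Emit:
servo_tool(plan=[[[0.42, 0, 0, 0, 0, 0, 1], [0.42, 0, 0, 0, 0, 0, 1], [0.42, 0, 0, 0, 0, 0, 1], [0.42, 0, 0, 0, 0, 0, 1], [0.42, 0, 0, 0, 0, 0, 1]]])

```text
t: 16.73
ee_pos: [448.1, -402.1, 195.0]
orientation: [2.991, 0.96, 0.0]
ft_force: [0.4, -0.1, -0.7]
width: 25.3
grasp_force: 0.0
```

Emit:
servo_tool(plan=[[[0.42, 0, 0, 0, 0, 0, 1], [0.42, 0, 0, 0, 0, 0, 1], [0.42, 0, 0, 0, 0, 0, 1], [0.42, 0, 0, 0, 0, 0, 1], [0.42, 0, 0, 0, 0, 0, 1]]])

```text
t: 17.15
ee_pos: [448.1, -402.1, 195.0]
orientation: [2.713, 1.584, 0.0]
ft_force: [-1.1, 0.5, 0.1]
width: 25.3
grasp_force: 0.0
```

Emit:
servo_tool(plan=[[[0.42, 0, 0, 0, 0, 0, 1], [0.42, 0, 0, 0, 0, 0, 1], [0.42, 0, 0, 0, 0, 0, 1], [0.42, 0, 0, 0, 0, 0, 1], [0.42, 0, 0, 0, 0, 0, 1]]])

```text
t: 17.57
ee_pos: [448.1, -402.1, 195.0]
orientation: [2.305, 2.134, 0.0]
ft_force: [0.6, -1.3, 0.1]
width: 25.2
grasp_force: 0.0
```

Emit:
servo_tool(plan=[[[0.42, 0, 0, 0, 0, 0, 1], [0.42, 0, 0, 0, 0, 0, 0.8], [0.42, 0, 0, 0, 0, 0, 0]]])

```text
t: 17.82
ee_pos: [448.1, -402.1, 195.0]
orientation: [2.133, 2.306, -0.0]
ft_force: [-0.2, -0.5, -0.1]
width: 25.6
grasp_force: 0.0
```

```bash
python3 r.py
```

```text
t 17.82 [ 448.1 -402.1  195. ] phi 4.5 F [-0.2 -0.5 -0.1] M [-0.094  0.034 -0.05 ] w 25.6 0.0 q6 -0.83
```

Emit:
servo_tool(plan=[[[0.42, 0, 0, -0.35, 0, 0, 0], [0.42, 0, 0, -0.25, 0, 0, 0], [0.42, 0, 0, -0.1, 0, 0, 0], [0.42, 0, 0, 0, 0, 0, 0], [1, 0, 0, 0, 0, 0, 0]]])

```text
t: 18.23
ee_pos: [447.9, -402.0, 166.5]
orientation: [-2.137, -2.302, -0.0]
ft_force: [0.5, 0.3, -0.2]
width: 21.8
grasp_force: 0.0
```

Emit:
servo_tool(plan=[[[1, 0, 0, 0, 0, 0, 0], [1, 0, 0, 0, 0, 0, 0], [1, 0, 0, 0, 0, 0, 0], [1, 0, 0, 0, 0, 0, 0], [1, 0, 0, 0, 0, 0, 0]]])

```text
t: 18.65
ee_pos: [448.2, -402.3, 167.2]
orientation: [2.136, 2.303, -0.0]
ft_force: [-1.0, -1.2, 0.9]
width: 6.1
grasp_force: 30.0
```

```bash
python3 s.py
```

```text
t 18.95 phi 4.3 Mz -0.000+-0.027 tau6 0.0053+-0.0001 Fz 3.2 [ 448.2 -402.3  167.2] q6 -0.83
```

Emit:
servo_tool(plan=[[[1, 0, 0, -0.004, 0, 0, -1], [1, 0, 0, -0.004, 0, 0, -1], [1, 0, 0, 0, 0, 0, 0]]])

```text
t: 19.2
ee_pos: [448.2, -402.3, 167.0]
orientation: [2.333, 2.103, -0.0]
ft_force: [-0.8, 0.7, 5.4]
width: 5.7
grasp_force: 30.0
```

```bash
python3 s.py
```

```text
t 19.5 phi -5.7 Mz 0.077+-0.033 tau6 0.1071+-0.0099 Fz 5.6 [ 448.2 -402.3  167. ] q6 -0.65
```

Emit:
servo_tool(plan=[[[1, 0, 0, -0.004, 0, 0, -1], [1, 0, 0, -0.004, 0, 0, -1], [1, 0, 0, 0, 0, 0, 0]]])

```text
t: 19.75
ee_pos: [448.2, -402.3, 166.7]
orientation: [2.507, 1.891, -0.0]
ft_force: [-0.8, -0.5, 6.8]
width: 5.5
grasp_force: 30.0
```

```bash
python3 s.py
```

```text
t 20.05 phi -15.7 Mz 0.109+-0.019 tau6 0.1091+-0.0100 Fz 6.2 [ 448.2 -402.3  166.7] q6 -0.48
```

```bash
sed -i "s/L\[-4:,1\].mean()/np.median(L[-3:,1])/" s.py; python3 s.py
```

```text
t 20.35 phi -15.7 Mz 0.110+-0.013 tau6 0.1015+-0.0000 Fz 5.8 [ 448.2 -402.3  166.7] q6 -0.48
```

Emit:
servo_tool(plan=[[[1, 0, 0, -0.004, 0, 0, -1], [1, 0, 0, -0.004, 0, 0, -1], [1, 0, 0, 0, 0, 0, 0]]])

```text
t: 20.6
ee_pos: [448.2, -402.3, 166.3]
orientation: [2.663, 1.666, 0.0]
ft_force: [-0.8, -0.5, 5.2]
width: 5.8
grasp_force: 30.0
```

```bash
python3 s.py
```

```text
t 20.9 phi -25.7 Mz 0.102+-0.029 tau6 0.1028+-0.0099 Fz 5.8 [ 448.2 -402.3  166.3] q6 -0.3
```

Emit:
servo_tool(plan=[[[1, 0, 0, -0.004, 0, 0, -1], [1, 0, 0, -0.004, 0, 0, -1], [1, 0, 0, 0, 0, 0, 0]]])

```text
t: 21.15
ee_pos: [448.2, -402.3, 166.0]
orientation: [2.798, 1.427, 0.0]
ft_force: [-1.4, -0.1, 4.9]
width: 5.5
grasp_force: 30.0
```

```bash
python3 s.py
```

```text
t 21.45 phi -35.7 Mz 0.102+-0.020 tau6 0.1030+-0.0099 Fz 5.4 [ 448.2 -402.3  166. ] q6 -0.13
```

Emit:
servo_tool(plan=[[[1, 0, 0, -0.004, 0, 0, -1], [1, 0, 0, -0.004, 0, 0, -1], [1, 0, 0, 0, 0, 0, 0]]])

```text
t: 21.7
ee_pos: [448.2, -402.3, 165.7]
orientation: [2.912, 1.178, 0.0]
ft_force: [-1.2, -0.2, 5.4]
width: 6.0
grasp_force: 30.0
```

```bash
python3 s.py
```

```text
t 22.0 phi -45.7 Mz 0.095+-0.020 tau6 0.1052+-0.0099 Fz 5.7 [ 448.2 -402.3  165.7] q6 0.05
```

```bash
sed -i 's/range(7)/range(6)/; s/i<6/i<5/' s.py; python3 s.py
```

```text
t 22.25 phi -45.7 Mz 0.117+-0.019 tau6 0.1043+-0.0000 Fz 6.1 [ 448.2 -402.3  165.7] q6 0.05
```

Emit:
servo_tool(plan=[[[1, 0, 0, -0.004, 0, 0, -1], [1, 0, 0, -0.004, 0, 0, -1], [1, 0, 0, 0, 0, 0, 0]]])

```text
t: 22.5
ee_pos: [448.2, -402.3, 165.4]
orientation: [3.003, 0.92, 0.0]
ft_force: [-1.1, 0.1, 6.0]
width: 5.5
grasp_force: 30.0
```

```bash
python3 s.py
```

```text
t 22.75 phi -55.7 Mz 0.098+-0.018 tau6 0.1171+-0.0460 Fz 6.0 [ 448.2 -402.3  165.4] q6 0.22
```

Emit:
servo_tool(plan=[[[1, 0, 0, -0.004, 0, 0, -1], [1, 0, 0, -0.004, 0, 0, -1], [1, 0, 0, 0, 0, 0, 0]]])

```text
t: 23.0
ee_pos: [448.2, -402.3, 165.1]
orientation: [3.072, 0.655, 0.0]
ft_force: [-1.2, 0.1, 5.9]
width: 5.5
grasp_force: 30.0
```

```bash
python3 s.py
```

```text
t 23.25 phi -65.7 Mz 0.129+-0.031 tau6 0.1274+-0.0461 Fz 6.8 [ 448.2 -402.3  165.2] q6 0.4
```

Emit:
servo_tool(plan=[[[1, 0, 0, -0.004, 0, 0, -1], [1, 0, 0, -0.004, 0, 0, -1], [1, 0, 0, 0, 0, 0, 0]]])

```text
t: 23.5
ee_pos: [448.2, -402.3, 164.9]
orientation: [3.117, 0.384, 0.0]
ft_force: [-1.1, 0.5, 7.4]
width: 5.9
grasp_force: 30.0
```

```bash
python3 s.py
```

```text
t 23.75 phi -75.7 Mz 0.162+-0.023 tau6 0.1386+-0.0460 Fz 7.2 [ 448.2 -402.3  164.9] q6 0.57
```

Emit:
servo_tool(plan=[[[1, 0, 0, -0.004, 0, 0, -1], [1, 0, 0, -0.004, 0, 0, -1], [1, 0, 0, -0.004, 0, 0, -1], [1, 0, 0, -0.004, 0, 0, -1], [1, 0, 0, 0, 0, 0, 0]]])

```text
t: 24.17
ee_pos: [448.2, -402.3, 164.4]
orientation: [3.137, -0.163, 0.001]
ft_force: [-1.2, 0.5, 9.3]
width: 6.0
grasp_force: 30.0
```

```bash
python3 s.py
```

```text
t 24.42 phi -95.7 Mz 0.162+-0.005 tau6 0.1619+-0.0463 Fz 8.9 [ 448.2 -402.3  164.4] q6 0.92
```

Emit:
servo_tool(plan=[[[1, 0, 0, -0.004, 0, 0, -1], [1, 0, 0, -0.004, 0, 0, -1], [1, 0, 0, -0.004, 0, 0, -1], [1, 0, 0, -0.004, 0, 0, -1], [1, 0, 0, 0, 0, 0, 0]]])

```text
t: 24.83
ee_pos: [448.2, -402.3, 163.9]
orientation: [3.061, -0.705, 0.001]
ft_force: [-1.7, 1.8, 10.7]
width: 5.8
grasp_force: 30.0
```

```bash
python3 s.py; python3 s.py
```

```text
t 25.08 phi -115.7 Mz 0.146+-0.019 tau6 0.1854+-0.0463 Fz 9.9 [ 448.2 -402.3  163.9] q6 1.27
t 25.33 phi -115.7 Mz 0.179+-0.033 tau6 0.1805+-0.0000 Fz 10.1 [ 448.2 -402.3  163.9] q6 1.27
```

Emit:
servo_tool(plan=[[[1, 0, 0, -0.003, 0, 0, -1], [1, 0, 0, -0.003, 0, 0, -1], [1, 0, 0, -0.003, 0, 0, -1], [1, 0, 0, -0.003, 0, 0, -1], [1, 0, 0, 0, 0, 0, 0]]])

```text
t: 25.75
ee_pos: [448.2, -402.2, 163.5]
orientation: [2.892, -1.226, 0.001]
ft_force: [-0.9, 1.3, 11.9]
width: 6.0
grasp_force: 30.0
```

```bash
python3 s.py; python3 s.py
```

```text
t 26.0 phi -135.7 Mz 0.213+-0.030 tau6 0.2115+-0.0463 Fz 10.6 [ 448.2 -402.3  163.5] q6 1.62
t 26.25 phi -135.7 Mz 0.209+-0.019 tau6 0.2066+-0.0000 Fz 10.4 [ 448.2 -402.3  163.5] q6 1.62
```

The bite was at φ≈-46°, and the nut is now about 1.5 rad past it with torque up about 0.105 N m as expected. I'll let go and lift.

Emit:
servo_tool(plan=[[[0.42, 0, 0, 0, 0, 0, 0], [0.42, 0, 0, 0, 0, 0, 0], [0.42, 0, 0, 0, 0, 0, 0], [0.42, 0, 0, 0.1, 0, 0, 0], [0.42, 0, 0, 0.6, 0, 0, 0]]])

```text
t: 26.67
ee_pos: [446.3, -400.5, 187.2]
orientation: [-2.893, 1.219, 0.011]
ft_force: [-0.5, 0.5, 0.9]
width: 25.2
grasp_force: 0.0
```

Emit:
servo_tool(plan=[[[0.42, 0, 0, 1, 0, 0, 0], [0.42, 0, 0, 1, 0, 0, 0], [0.42, 0, 0, 0.5, 0, 0, 0], [0.42, 0, 0, 0, 0, 0, 0], [0.42, 0, 0, 0, 0, 0, 0]]])

```text
t: 27.08
ee_pos: [448.3, -402.3, 291.8]
orientation: [2.894, -1.22, 0.004]
ft_force: [-0.2, 0.3, -0.4]
width: 25.5
grasp_force: 0.0
```

```bash
python3 r.py; python3 - <<'E'
from h import *
b=snap('side','s3.png')
cv2.imwrite('pics/c5.png',cv2.resize(b[140:240,295:425],None,fx=6,fy=6,interpolation=cv2.INTER_CUBIC))
E
```

```text
t 27.08 [ 448.3 -402.3  291.8] phi -135.7 F [-0.2  0.3 -0.4] M [0.054 0.08  0.012] w 25.5 0.0 q6 1.62
```

View pics/c5.png

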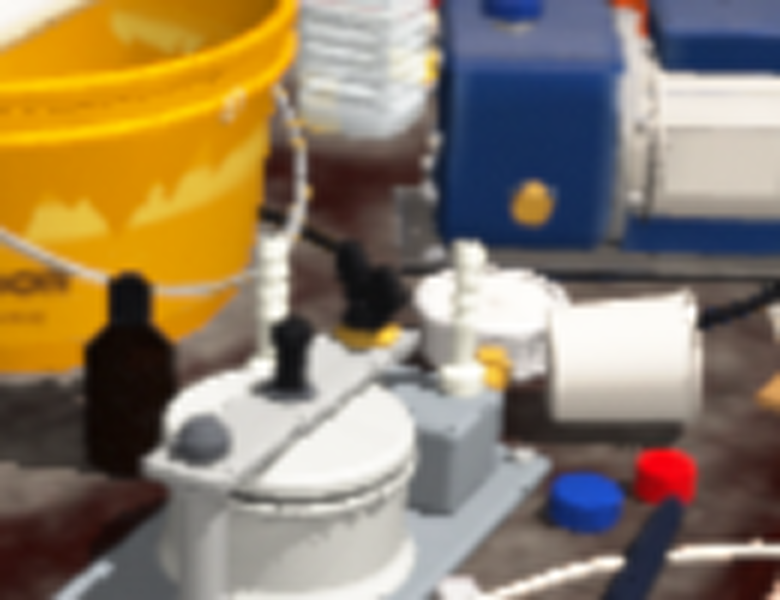

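The picture shows the strap home across the lid and the nut lowered onto it at about (370,335). The barbs, stopper and bottle haven't moved, and the gripper is clear. I'm handing in.

```bash
python3 -c "
from workcell import close_job
print(close_job())"
```

```text
the job is handed in; nothing more can be done
None
```

I handed the job in at about 27 s: the strap is home round the stud, and the nut is about 1.5 rad past the bite, which I estimate at about 80 N from the wrist torque (the strap force itself can't be read). The gripper is clear and the barbs, stopper and bottle look unmoved; the verdict was not shown.

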